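Spring open the red spectacle case

ROBOT

A 6-joint arm with a two-finger parallel gripper is mounted at the origin on the work surface. World frame = base frame: x ahead of the robot, y to its left, z up, the work surface at z = 0. Lengths are in m, angles in rad, forces in N, time in s.
With the tool pointing down it reaches from about 0.275 to 0.825 m from the base axis. Payload 4.9 kg.
Tool frame: the origin (TCP) lies midway between the tips of the shut fingers; the grasp point (between the pads) lies 19 mm behind it; z points along the fingers, y is the line along which they close (so a half turn about z gives the same grasp; the last joint's range is limited). The gripper opens to 85 mm and grips with 20 to 120 N. Pads are 22 mm wide; open, the fingers measure 114 mm over their backs; the gripper's body (76 mm by 85 mm) begins 54 mm behind the grasp point. The pads swing forward as they close: fully open they stand 13 mm farther back than shut.
Start: joints at [1.005, 0.326, -0.193, 1.052, 0, 1.437], TCP at [0.23, 0.5, 0.231] pointing down, gripper open.
Joint ranges: [-2.65, 2.65], [-0.97, 1.79], [-1.3, 1.35], [-1.93, 2.1], [-1.47, 1.37], [-3.14, 3.14]. Speed limits (rad/s): [2.57, 2.57, 3.14, 3.14, 3.14, 3.14].

INTERFACE

Orientations are given as a rotation vector (axis times angle).
In Python, from plant import manip, vision, sign_off gives the robot as it stands. The module is installed in compiled form; this text tells all that it offers.
- The arm moves only by the tool step_arm, never from a script. Its argument "series" is a list of rows, each a list of 3 entries, a list of its own where there are three numbers: the turn, a rotation vector about the tool's x, y, z in units of 45 degrees (1.0 is 45 degrees), then the shift along the tool's x, y, z in units of 0.3 m (1.0 is 0.3 m), then the closure, from -1 (fully open) to 1 (shut). In form: [[[wx, wy, wz], [dx, dy, dz], grip], ...]. A call has 1 to 12 rows; each row shifts and turns the commanded pose from where the row before left it, along the tool's axes as they then stand; what a row does not reach is not made up. A row lasts 1/8 s, in which the tool goes at most 62.5 mm and 10.7 degrees, less where a joint would pass 70% of its speed; a pose out of reach is approached as far as the arm can. A call with a number of a shift or a turn outside -1 to 1 is refused whole. A call with a gripper value outside its range is refused whole. The fingers move at their own pace and stop on an object; the grip force is fixed at half the most. Time passes only in rows, so rows that do not move let the fingers close. It gives the time, the measured TCP pose, the force, the opening and the grip force at its end, in the units of the state.
- manip.get_state(): the state, without advancing time (a new reading comes with each control period).
- vision.grab_frame(name): name is "side" or "top"; returns the picture (420x560x3 uint8, red, green, blue); there is no depth.
- vision.camera_params(name): a dict with "fovy" (degrees; the focal length in pixels is half the picture's height over the tangent of half this angle, whatever the lens; pixels are square), "cx", "cy" (the principal point, pixels), "k1" (the pictures are not rectified: a ray, as slopes to the right and down, at radius r is drawn at 1 + k1 r^2 times it, then the intrinsics apply), "eye" and "rotation" of the camera in the world. Camera axes: x right, y down, z forward; pixel columns grow to the right and rows downward; lengths in m; the calibration is good to about 2 mm. A picture is of the moment at which its call begins. camera_params takes no time and is no camera call.
- sign_off(): hands the job in; it is judged then, once.
The state is a dict: "t": time; "joint_positions": joint angles; "joint_vel": joint speeds; "joint_torque": joint torques, N m; "tcp_pos": TCP position; "eef_rot": TCP orientation; "wrist_force": force on the tool from outside, world axes, zero at the start; "ft_torque": the same for the moment, N m; "grip_width": finger opening in m; "grasp_force": force on a finger pad.
Only numpy, scipy, OpenCV 4.12 (cv2) and the standard library are available. Lean on these libraries where they do the work, as an engineer would, in place of code of your own. Each camera call takes 0.05 s, during which the arm holds its last target. There are 200 camera calls.

TASK

Open the spectacle case with the red lid: press its yellow release tab down with a fingertip so that the lid springs up, then push the lid all the way back until it rests fully open, and move clear. Pick nothing up: leave the case standing where it is, leave the blue-lidded case shut and unpressed, and do not disturb the bottles, the spectacle frames, the screwdriver or the tray.

Things in the scene. Friction and masses are not known exactly. Their poses are not given: they have to be found in the camera images.
- red_case: the red-lidded case, 0.9 kg, loose on the bench: grey box 120 mm (x) x 170 mm (y), rim 55 mm up, under a 12 mm thick red lid (top 67 mm up), on a black foot plate 190 x 180 x 8 mm reaching 60 mm out in front, under the tab. Origin: underside, below the box's middle. x points from the front (tab; box front at x = -60 mm) to the hinge (x = +60 mm), y along the hinge, z up.
- red_tab_pad (a point): middle of the top face of the red-lidded case's yellow release tab: a pad 38 mm (case x) x 50 mm (case y), 45 mm above the bench, its middle 40 mm out from the box front. At its box-side end a yellow stem, its face 23 mm from the pad's middle, rises to 67 mm above the bench with a claw that hooks over the lid's lip.
- red_tab (a joint): turn of the release tab about its pin, rad: 0 at rest, 0.25 at its stop. The pad is pressed straight down; its middle goes down about 8 mm to the stop, with 2.5 N to start and about 5 N at the stop. It frees the lid at about 0.1 (3 mm) and springs back when let go.
- red_lid (a joint): opening of the red lid, rad: 0 shut and latched, about 0.7 sprung up, 1.9 fully open at its stop, leaning back past upright. Once freed, a sprung kicker lifts it to 0.7 within a second and holds it there. Let go below about 1.35 it drops back to there; past about 1.6 it falls open. It weighs 90 g; under 1 N at its front edge swings it.
- red_lid_edge (a point): middle of the lid's front face (far from the hinge), half-way up its thickness, 120 mm from the hinge line; moves with the lid. A lip 36 mm wide and 6 mm thick juts 8 mm out beyond it, along the lid's lower face.
- red_lid_hinge (a point): middle of the lid's hinge line, level with the lid's lower face, 55 mm above the bench, at case x = +60 mm. The hinge line runs along case y.
- blue_case: the other, blue-lidded case, 0.9 kg, loose on the bench: grey box 120 mm (x) x 170 mm (y), rim 55 mm up, under a 12 mm thick blue lid (top 67 mm up), on a black foot plate 190 x 180 x 8 mm reaching 60 mm out in front, under the tab. Origin: underside, below the box's middle. x points from the front (tab; box front at x = -60 mm) to the hinge (x = +60 mm), y along the hinge, z up.
- blue_tab_pad (a point): middle of the top face of the blue-lidded case's yellow release tab: a pad 38 mm (case x) x 50 mm (case y), 45 mm above the bench, its middle 40 mm out from the box front. At its box-side end a yellow stem, its face 23 mm from the pad's middle, rises to 67 mm above the bench with a claw that hooks over the lid's lip.
- blue_tab (a joint): turn of the release tab about its pin, rad: 0 at rest, 0.25 at its stop. The pad is pressed straight down; its middle goes down about 8 mm to the stop, with 2.5 N to start and about 5 N at the stop. It frees the lid at about 0.1 (3 mm) and springs back when let go.
- blue_lid (a joint): opening of the blue lid, rad: 0 shut and latched, about 0.7 sprung up, 1.9 fully open at its stop, leaning back past upright. Once freed, a sprung kicker lifts it to 0.7 within a second and holds it there. Let go below about 1.35 it drops back to there; past about 1.6 it falls open. It weighs 90 g; under 1 N at its front edge swings it.
- blue_lid_edge (a point): middle of the lid's front face (far from the hinge), half-way up its thickness, 120 mm from the hinge line; moves with the lid. A lip 36 mm wide and 6 mm thick juts 8 mm out beyond it, along the lid's lower face.
- blue_lid_hinge (a point): middle of the lid's hinge line, level with the lid's lower face, 55 mm above the bench, at case x = +60 mm. The hinge line runs along case y.
- clear_bottle: clear glass bottle, 60 mm across, 190 mm tall, aluminium cap, blue label; origin under its centre
- amber_bottle: amber glass bottle, 66 mm across, 170 mm tall, yellow cap; origin under its centre
- black_specs: loose black spectacle frame lying flat, about 140 x 60 mm, 8 mm high; origin on the bench under the bridge
- brown_specs: loose brown spectacle frame lying flat, about 140 x 60 mm, 7 mm high; origin on the bench under the bridge
- screwdriver: small screwdriver lying flat, 150 mm long; origin under its middle
- parts_tray: white open tray with three compartments, 110 x 160 mm, 30 mm high; origin under its centre

How it is judged:
By the outcome, as a careful person would: the job done as asked, in the order asked, and still so for the second after the job is handed in, with the robot touching nothing.
It also fails if it takes over 51 s, if anything falls off the work surface, if the arm or the gripper's body presses on something with over 40 N, if the wrist force passes 120 N, or if a joint passes its speed limit or range.

## Working session

There is one attempt and no reset: what is moved stays moved. The work goes in short steps, Python scripts to look and compute and a tool call to move; the robot and the scene stay as the last step left them, time stands still between calls to the robot, and variables do not carry over. Pictures are saved under pics/ and viewed, at most 10 in all, crops included, and the job is handed in when it is done.

Besides the shell and the picture viewer there is one more tool, called after "Request:" as name(argument=value, ...) on one line, values as JSON. step_arm: Moves the arm, as the interface text tells. Shifts and turns lie within -1 to 1; 1 stands for 0.3 m of shift or 45 degrees of turn. Its arguments: {"type":"object","properties":{"series":{"type":"array"}},"required":["series"]}

```bash
mkdir -p pics; cat > h.py <<'E'
import numpy as np, cv2
from plant import manip, vision, sign_off
def cam(n):
    p=vision.camera_params(n); f=210/np.tan(np.radians(p['fovy'])/2)
    return p,f
def ray(n,u,v):
    p,f=cam(n); d=np.array([(u-p['cx'])/f,(v-p['cy'])/f]); s=d.copy()
    for _ in range(30): s=d/(1+p['k1']*(s@s))
    return np.array(p['eye']),np.array(p['rotation'])@np.array([s[0],s[1],1])
def at(n,u,v,z):
    e,d=ray(n,u,v); return e+d*(z-e[2])/d[2]
def px(n,P):
    p,f=cam(n); c=np.array(p['rotation']).T@(np.array(P)-p['eye']); s=c[:2]/c[2]; s=s*(1+p['k1']*(s@s)); return s*f+[p['cx'],p['cy']]
def snap(n,name):
    im=vision.grab_frame(n)[:,:,::-1]; cv2.imwrite(f'pics/{name}.png',im); return im
E
python3 - <<'E'
from h import *
for n in('top','side'):
    print(vision.camera_params(n)); snap(n,n+'0')
s=manip.get_state(); print(s)
a=cv2.imread('pics/top0.png')
E
```

```text
{'fovy': 44.03737834983812, 'cx': 276.01541820764015, 'cy': 216.53232496900648, 'k1': -0.20287776252602135, 'eye': array([ 0.4301421 , -0.00663786,  1.62308253]), 'rotation': array([-2.18505113,  2.15985204, -0.07920262])}
{'fovy': 46.50544966264368, 'cx': 281.8068165745167, 'cy': 217.4619651059864, 'k1': -0.10390894605453994, 'eye': array([ 0.44528966, -0.81371149,  0.9622347 ]), 'rotation': array([-2.37302242,  0.21359061, -0.06863114])}
{'t': 0.1, 'joint_positions': array([ 1.00479876e+00,  3.26869026e-01, -1.93466057e-01,  1.05202107e+00,
        2.65026642e-05,  1.43657250e+00]), 'joint_vel': array([ 2.39352625e-06, -1.50923344e-03,  1.57979490e-03, -4.28867494e-04,
       -1.56451249e-03, -2.27257570e-05]), 'joint_torque': array([ 1.83584045e-03, -4.44239151e+01,  2.63038373e+01,  7.88962439e-03,
       -2.65791186e-05,  2.25306468e-05]), 'tcp_pos': array([0.22987881, 0.49908467, 0.23058732]), 'eef_rot': array([-6.72852393e-01, -3.06811849e+00,  2.28684328e-03]), 'wrist_force': array([ 0.01817821,  0.9440951 , -0.27654568]), 'ft_torque': array([-0.0576499 , -0.02570116, -0.00807969]), 'grasp_force': 0.0, 'grip_width': 0.0857019949908584}
```

View pics/top0.png

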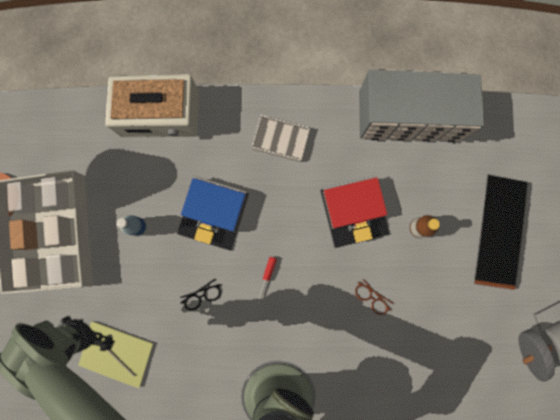

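View pics/side0.png

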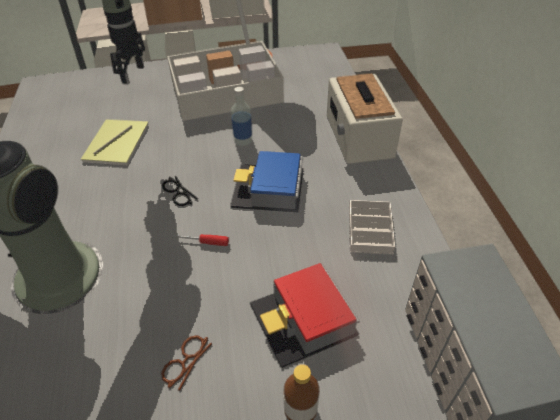

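The top view shows the red case around (358,212), with its yellow tab at about (362,232) facing the robot. The amber bottle is at (428,226) and the brown specs are at (374,297). In the side view the red lid is around (314,300) and the tab at (275,320). The camera rotation is a rotation vector, so I'll fix the helper and enlarge the case.

```bash
sed -i "s/    return p,f/    p['rotation']=cv2.Rodrigues(np.array(p['rotation']))[0]; return p,f/" h.py
python3 - <<'E'
from h import *
a=cv2.imread('pics/top0.png')[170:255,310:400]; b=cv2.imread('pics/side0.png')[255:370,240:365]
a=cv2.resize(a,None,fx=6,fy=6,interpolation=cv2.INTER_CUBIC)[:510]; b=cv2.resize(b,None,fx=4.4,fy=4.4,interpolation=cv2.INTER_CUBIC)
cv2.imwrite('pics/ca.png',a);cv2.imwrite('pics/cb.png',b)
print(at('top',362,232,.045),at('side',275,320,.045),px('top',[.23,.5,.231]))
E
```

```text
[ 0.51948623 -0.25039594  0.045     ] [ 0.51806995 -0.25246598  0.045     ] [ 96.69403885 329.81937716]
```

View pics/ca.png

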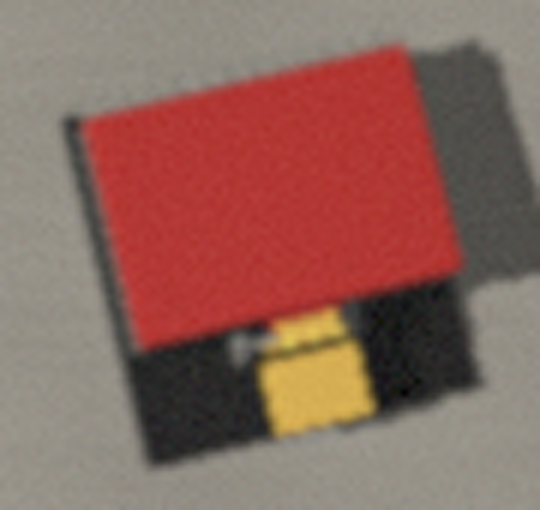

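View pics/cb.png

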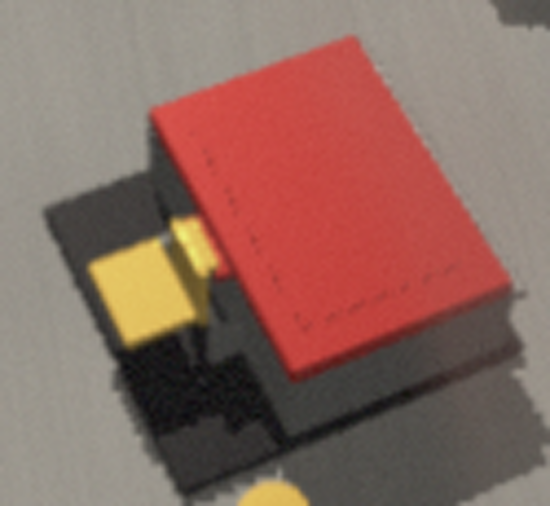

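The crops show all four lid-top corners and the pad corners clearly in both views: lid (83,122), (408,45), (462,268), (140,348) in top, and (150,110), (355,37), (510,283), (293,368) in side. Next I fit the case pose to them.

```bash
python3 - <<'E'
from h import *
from scipy.optimize import least_squares
L=[(60,85,67),(60,-85,67),(-60,-85,67),(-60,85,67)]
P=[(-81,25,45),(-81,-25,45),(-119,-25,45),(-119,25,45)]
obs=[('top',[(83,122),(408,45),(462,268),(140,348)],L,6,(310,170)),
('side',[(355,37),(510,283),(293,368),(150,110)],L,4.4,(240,255)),
('top',[(258,368),(360,340),(376,410),(275,437)],P,6,(310,170)),
('side',[(127,348),(88,263)],P[2:],4.4,(240,255))]
obs[3]=('side',[(127,348),(88,263)],[P[2],P[3]],4.4,(240,255))
def W(p,q):
    q=np.array(q)/1000.;c,s=np.cos(p[2]),np.sin(p[2])
    return np.array([p[0]+c*q[0]-s*q[1],p[1]+s*q[0]+c*q[1],q[2]])
def res(p,sel=obs):
    return np.concatenate([px(n,W(p,m))-((np.array(o)+.5)/f-.5+off) for n,O,M,f,off in sel for o,m in zip(O,M)])
for sel in(obs,obs[::2],obs[1::2]):
    r=least_squares(res,[.62,-.24,.2],args=(sel,)); print(r.x,np.round(r.fun.reshape(-1,2),1).tolist())
    print(W(r.x,(-100,0,45)),W(r.x,(60,0,55)),W(r.x,(-60,0,61)))
R=cv2.Rodrigues(manip.get_state()['eef_rot'])[0]; print(R.round(3))
print('amber',at('top',434,224,.17),at('side',302,372,.17))
E
```

```text
[ 0.60852713 -0.22733751  0.24755696] [[0.1, -0.5], [-0.2, -0.4], [0.7, 0.5], [0.2, 0.4], [-0.0, -1.4], [1.4, -0.2], [-0.1, 1.7], [-0.7, -0.5], [0.5, -0.4], [-0.8, 0.4], [-0.4, 0.8], [0.7, 0.2], [0.0, -1.1], [-0.1, -0.0]]
[ 0.51157573 -0.25184112  0.045     ] [ 0.66669796 -0.21263534  0.055     ] [ 0.55035629 -0.24203967  0.061     ]
[ 0.60884852 -0.22690134  0.24997008] [[-0.0, -0.5], [-0.4, -0.6], [0.6, 0.3], [0.2, 0.3], [0.4, -0.5], [-0.9, 0.2], [-0.5, 0.6], [0.6, 0.0]]
[ 0.51195653 -0.25163883  0.045     ] [ 0.6669837  -0.21205884  0.055     ] [ 0.55071333 -0.24174383  0.061     ]
[ 0.6082805  -0.22770411  0.24623437] [[-0.0, -1.2], [1.3, 0.1], [-0.3, 1.9], [-0.7, -0.4], [-0.1, -1.0], [-0.2, 0.1]]
[ 0.51129678 -0.25207948  0.045     ] [ 0.66647073 -0.21307889  0.055     ] [ 0.55009027 -0.24232933  0.061     ]
[[-0.908  0.418 -0.001]
 [ 0.418  0.908 -0.001]
 [ 0.    -0.002 -1.   ]]
amber [ 0.53701869 -0.43940841  0.17      ] [ 0.53688595 -0.44085665  0.17      ]
```

The two views agree to about 1 mm: case at (0.609, -0.227), yaw 14.3°. I'll shut the fingers, align tool y with the hinge line, and travel there at height.

Request:
step_arm(series=[[[0,0,-0.217],[0,0,0],1],[[0,0,-0.217],[0,0,0],1],[[0,0,-0.217],[0,0,0],1],[[0,0,-0.216],[0,0,0],1],[[0,0,0],[-0.018,-0.166,0],1],[[0,0,0],[-0.018,-0.166,0],1],[[0,0,0],[-0.018,-0.166,0],1],[[0,0,0],[-0.018,-0.166,0],1],[[0,0,0],[-0.018,-0.166,0],1],[[0,0,0],[-0.018,-0.166,0],1],[[0,0,0],[-0.018,-0.166,0],1],[[0,0,0],[-0.018,-0.166,0],1]])

```text
t: 1.6
tcp_pos: [0.3704, 0.1225, 0.2312]
eef_rot: [-0.391, 3.117, 0.0]
wrist_force: [0.8, 1.1, -0.1]
grip_width: -0.0
grasp_force: 0.0
```

```bash
cat >> h.py <<'E'
C=np.array([.6087,-.2270]);A=.249
def rel():
    s=manip.get_state(); d=np.array(s['tcp_pos'][:2])-C; c,n=np.cos(A),np.sin(A)
    R=cv2.Rodrigues(np.array(s['eef_rot']))[0]
    print('t',s['t'],'case mm',np.round([1e3*(c*d[0]+n*d[1]),1e3*(-n*d[0]+c*d[1]),1e3*s['tcp_pos'][2]],1),'yaw err deg',np.degrees(np.arctan2(-R[0,1],R[1,1])-A).round(2),'z',R[:,2].round(3),'F',np.round(s['wrist_force'],1),'w',round(s['grip_width'],4))
E
python3 -c "
from h import *
rel()"
```

```text
t 1.6 case mm [-144.8  397.5  231.2] yaw err deg 0.02 z [ 0.  0. -1.] F [ 0.8  1.1 -0.1] w -0.0
```

Request:
step_arm(series=[[[0,0,0],[-0.018,-0.166,0],1],[[0,0,0],[-0.018,-0.166,0],1],[[0,0,0],[-0.018,-0.166,0],1],[[0,0,0],[-0.018,-0.166,0],1],[[0,0,0],[-0.018,-0.166,0],1],[[0,0,0],[-0.018,-0.166,0],1],[[0,0,0],[-0.016,-0.166,0],1],[[0,0,0],[-0.016,-0.163,0],1],[[0,0,0],[0,0,0.15],1],[[0,0,0],[0,0,0.15],1],[[0,0,0],[0,0,0.15],1],[[0,0,0],[0,0,0.07],1]])

```text
t: 3.1
tcp_pos: [0.507, -0.2496, 0.0721]
eef_rot: [0.39, -3.114, -0.005]
wrist_force: [-0.5, 0.6, 0.7]
grip_width: -0.0001
grasp_force: 0.0
```

```bash
python3 -c "
from h import *
rel();snap('side','s1')
rel()
a=cv2.imread('pics/s1.png')[190:390,180:420];cv2.imwrite('pics/s1c.png',cv2.resize(a,None,fx=3,fy=3,interpolation=2))"
```

```text
t 3.1 case mm [-104.1    3.2   72.1] yaw err deg -0.0 z [-0.004  0.003 -1.   ] F [-0.5  0.6  0.7] w -0.0001
t 3.15 case mm [-104.8    3.9   70.4] yaw err deg -0.0 z [-0.006  0.004 -1.   ] F [-0.3  0.8 -1.7] w 0.0002
```

View pics/s1c.png

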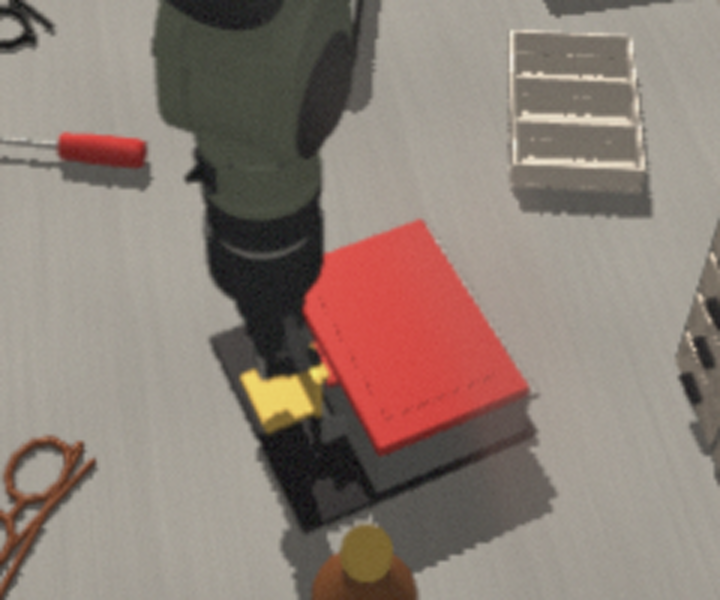

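The closed fingertips hang just above the pad, clear of the red lid. Now the press.

Request:
step_arm(series=[[[0,0,0],[-0.003,-0.012,0],1],[[0,0,0],[0,0,0.035],1],[[0,0,0],[0,0,0.035],1],[[0,0,0],[0,0,0.01],1],[[0,0,0],[0,0,0.007],1],[[0,0,0],[0,0,0.007],1],[[0,0,0],[0,0,0.007],1],[[0,0,0],[0,0,0],1]])

```text
t: 4.15
tcp_pos: [0.5109, -0.2541, 0.0452]
eef_rot: [-0.39, 3.117, -0.0]
wrist_force: [1.2, -0.3, -0.7]
grip_width: -0.0001
grasp_force: 0.0
```

```bash
python3 -c "
from h import *
rel()"
```

```text
t 4.15 case mm [-101.5   -2.2   45.2] yaw err deg 0.01 z [ 0. -0. -1.] F [ 1.2 -0.3 -0.7] w -0.0001
```

Request:
step_arm(series=[[[0,0,0],[0.005,0.006,0],1],[[0,0,0],[0,0,0.007],1],[[0,0,0],[0,0,0.006],1],[[0,0,0],[0,0,0.006],1],[[0,0,0],[0,0,0],1],[[0,0,0],[0,0,0],1]])

```text
t: 4.9
tcp_pos: [0.506, -0.2534, 0.0396]
eef_rot: [0.388, -3.112, 0.002]
wrist_force: [-9.1, -1.1, 8.5]
grip_width: 0.0001
grasp_force: 5.5
```

```bash
python3 -c "
from h import *
rel();snap('side','s2')
a=cv2.imread('pics/s2.png')[190:390,180:420];cv2.imwrite('pics/s2c.png',cv2.resize(a,None,fx=3,fy=3,interpolation=2))"
```

```text
t 4.9 case mm [-106.    -0.3   39.6] yaw err deg -0.06 z [-0.005 -0.002 -1.   ] F [-9.1 -1.1  8.5] w 0.0001
```

View pics/s2c.png

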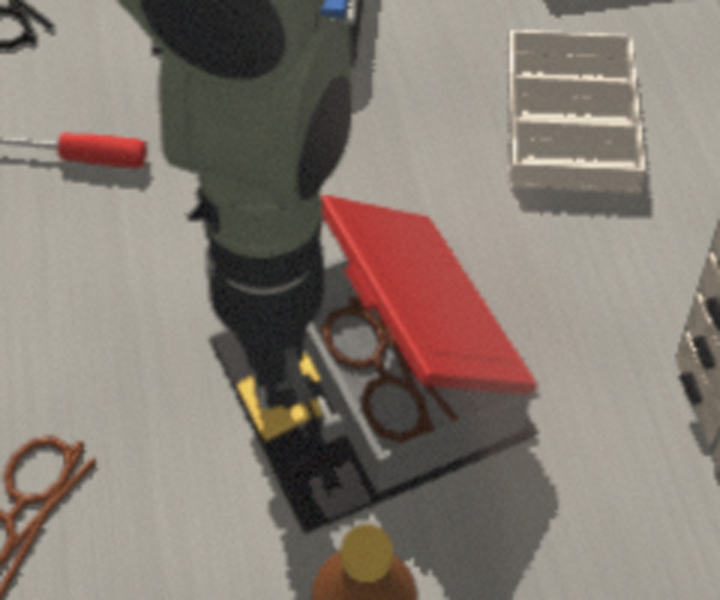

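The lid has sprung up and the case hasn't shifted. Next I lift off the tab and go up to just in front of the lid's lip.

Request:
step_arm(series=[[[0,0,0],[0,0,-0.03],1],[[0,0,0],[0,0,-0.06],1],[[0,0,0],[0,0,-0.1],1],[[0,0,0],[0,0,-0.07],1],[[0,0,0],[-0.07,0,0],1],[[0,0,0],[-0.07,0,0],1],[[0,0,0],[0,0,0],1],[[0,0,0],[0,0,0],1]])

```text
t: 5.95
tcp_pos: [0.549, -0.2421, 0.1171]
eef_rot: [0.39, -3.116, -0.001]
wrist_force: [0.5, -0.4, 0.4]
grip_width: 0.0002
grasp_force: 0.0
```

```bash
python3 -c "
from h import *
rel();snap('side','s3')
a=cv2.imread('pics/s3.png')[190:390,180:420];cv2.imwrite('pics/s3c.png',cv2.resize(a,None,fx=3,fy=3,interpolation=2))
for t in (.5,.6,.7,.8):
  # expected crop px of lid top front -y corner
  for q in (-.085,):
    x=.06-.12*np.cos(t)+.012*np.sin(t); z=.055+.12*np.sin(t)+.012*np.cos(t)
    w=[C[0]+np.cos(A)*x-np.sin(A)*q,C[1]+np.sin(A)*x+np.cos(A)*q,z]
    print(t,(px('side',w)-[180,190])*3)"
```

```text
t 5.95 case mm [-6.160e+01  1.000e-01  1.171e+02] yaw err deg 0.02 z [-0.001  0.    -1.   ] F [ 0.5 -0.4  0.4] w 0.0002
0.5 [408.64955896 395.33159674]
0.6 [419.17694956 383.53634993]
0.7 [431.00983873 371.73927446]
0.8 [444.01370407 360.09073914]
```

View pics/s3c.png

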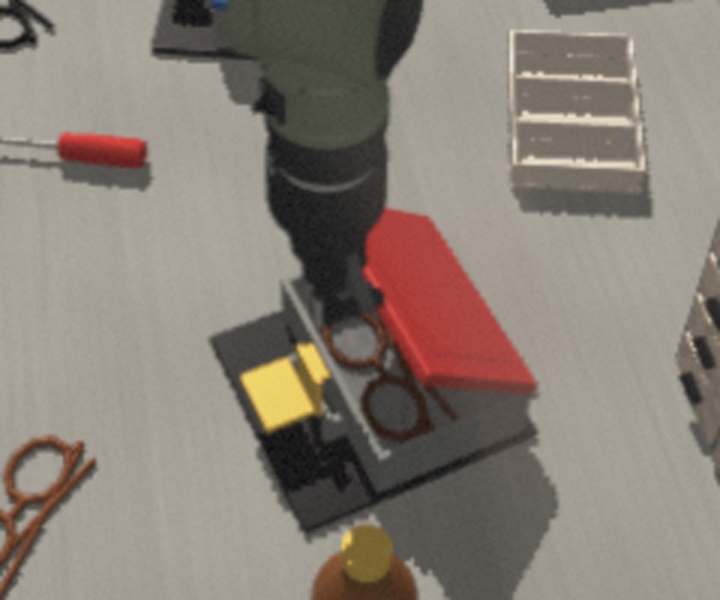

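The lid is at about 0.7, its corner at (430,375) matching the prediction, and the fingers stand in front of the lip with the case undisturbed. Now I push along the lid's arc.

Request:
step_arm(series=[[[0,0,0],[-0.035,0,0],1],[[0,0,0],[-0.03,0,-0.03],1],[[0,0,0],[-0.03,0,-0.03],1],[[0,0,0],[-0.037,0,-0.023],1],[[0,0,0],[-0.037,0,-0.023],1],[[0,0,0],[-0.04,0,-0.015],1],[[0,0,0],[-0.04,0,-0.015],1],[[0,0,0],[-0.04,0,-0.008],1],[[0,0,0],[-0.04,0,-0.008],1],[[0,0,0],[-0.04,0,0],1],[[0,0,0],[-0.04,0,0],1],[[0,0,0],[-0.03,0,0],1]])

```text
t: 7.5
tcp_pos: [0.6779, -0.2095, 0.1626]
eef_rot: [0.391, -3.117, -0.0]
wrist_force: [-0.1, -0.2, 0.8]
grip_width: 0.0002
grasp_force: 0.0
```

```bash
python3 -c "
from h import *
rel()"
```

```text
t 7.5 case mm [ 7.140e+01 -1.000e-01  1.626e+02] yaw err deg 0.02 z [-0.  0. -1.] F [-0.1 -0.2  0.8] w 0.0002
```

Request:
step_arm(series=[[[0,0,0],[0,0,0],1],[[0,0,0],[0.05,0,0],1],[[0,0,0],[0.1,0,-0.05],1],[[0,0,0],[0.15,0,-0.1],1],[[0,0,0],[0.15,0,-0.1],1],[[0,0,0],[0.15,0,-0.1],1],[[0,0,0],[0.15,0,0],1],[[0,0,0],[0,0.15,0],1],[[0,0,0],[0,0.15,0],1],[[0,0,0],[0,0.15,0],1],[[0,0,0],[0,0,0],1],[[0,0,0],[0,0,0],1]])

```text
t: 9.0
tcp_pos: [0.4261, -0.1349, 0.2683]
eef_rot: [-0.39, 3.116, -0.002]
wrist_force: [1.1, 0.2, 0.4]
grip_width: -0.0002
grasp_force: 0.0
```

```bash
python3 -c "
from h import *
rel();a=snap('side','s4')[120:420,100:420];b=snap('top','t4')[150:330,160:460]
cv2.imwrite('pics/f4.png',np.hstack([cv2.resize(a,(400,375)),cv2.resize(b,(400,240)).copy() if 0 else cv2.copyMakeBorder(cv2.resize(b,(400,240)),0,135,0,0,0)]))
for t in (1.7,1.8,1.9):
  for q in (-.085,):
    x=.06-.12*np.cos(t)+.012*np.sin(t); z=.055+.12*np.sin(t)+.012*np.cos(t)
    w=[C[0]+np.cos(A)*x-np.sin(A)*q,C[1]+np.sin(A)*x+np.cos(A)*q,z]
    print(t,(px('side',w)-[100,120])*1.25)"
```

```text
t 9.0 case mm [-154.2  134.2  268.3] yaw err deg 0.01 z [ 0.001 -0.001 -1.   ] F [1.1 0.2 0.4] w -0.0002
1.7 [343.11238386 206.20357569]
1.8 [349.06999922 204.89602072]
1.9 [354.64461987 204.106974  ]
```

View pics/f4.png

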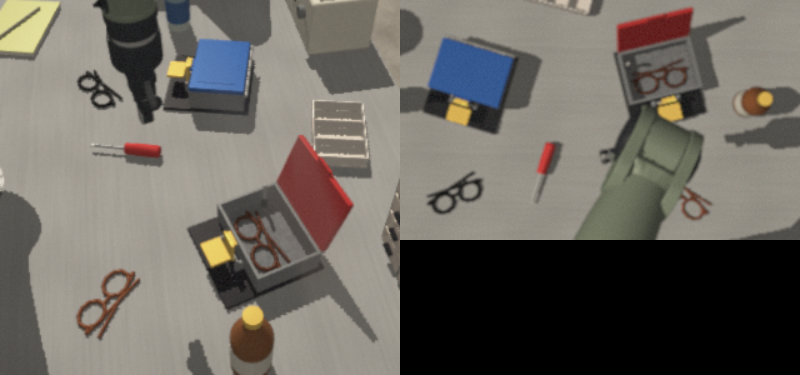

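The red lid leans back at its stop, its corner at about (351,207) fitting 1.9. The blue case is shut, everything else is in place and the arm is clear.

```bash
python3 -c "
from h import *
print(sign_off())"
```

```text
the job is handed in; nothing more can be done
None
```

The red case is open: I pressed its tab, the lid sprang up, and I pushed it back to its stop; the arm is clear, nothing else was disturbed in the final pictures, and the job was handed in at about 9 s.

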